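# Close the filter case with its sliding cover

## Robot

A 6-joint arm with a two-finger parallel gripper is mounted at the origin on a cart in front of the work surface, level with it; the furniture and walls round the work are solid. World frame = base frame: x ahead of the robot, y to its left, z up, the work surface at z = 0. Lengths are in m, angles in rad, forces in N, time in s.
With the tool pointing down it reaches from about 0.4 to 0.925 m from the base axis. Payload 3.4 kg.
Tool frame: the origin (TCP) lies between the finger pads, 19 mm behind the fingertips; this is the grasp point; z points along the fingers, y is the line along which they close (so a half turn about z gives the same grasp; the last joint's range is limited). The gripper opens to 85 mm and grips with 20 to 120 N. Pads are 22 mm wide; open, the fingers measure 114 mm over their backs; the gripper's body (76 mm by 85 mm) begins 54 mm behind the grasp point. The pads swing forward as they close: fully open they stand 13 mm farther back than shut.
Start: joints at [1.149, 0.307, 1.506, -0, 1.328, -0.073], TCP at [0.197, 0.54, 0.25] pointing down, gripper open.
Joint ranges: [-3.12, 3.12], [-1.05, 2.28], [0.14, 2.33], [-1.42, 4.57], [0.1, 2.73], [-2.68, 2.68]. Speed limits (rad/s): [2.57, 2.57, 3.14, 3.14, 3.14, 3.14].

## Interface

Orientations are given as a unit quaternion [x, y, z, w].
In Python, from station import bot gives the robot as it stands.
- The arm moves only by the shell command python3 -m handwheel 'ROWS'. ROWS is JSON, a list that holds one entry, the list of rows, each a list of 5 numbers: the finger opening in m, from 0 to 0.0854, then the shift along the tool's x, y, z in m, then the turn about the tool's z in rad. A call has 1 to 8 rows; each row shifts and turns the commanded pose from where the row before left it, along the tool's axes as they then stand; what a row does not reach is not made up. A row lasts 1/10 s, in which the tool goes at most 50 mm and 8.59 degrees, less where a joint would pass 70% of its speed; a pose out of reach is approached as far as the arm can. A call with a gripper value outside its range is refused whole. The fingers move at their own pace and stop on an object; the grip force is fixed at half the most. Time passes only in rows, so rows that do not move let the fingers close. It gives the time, the measured TCP pose, the force, the opening and the grip force at its end, in the units of the state.
- bot.sense(): the state, without advancing time (a new reading comes with each control period).
- bot.snapshot(name): name is "side" or "top" or "wrist"; returns a dict with "frame" (400x640x3 uint8, red, green, blue), "fov_y" (degrees; the focal length in pixels is half the picture's height over the tangent of half this angle, whatever the lens; pixels are square), "cx", "cy" (the principal point, pixels), "xyz" and "attitude" of the camera in the world. Camera axes: x right, y up, looking along -z (the intrinsics and any distortion apply to the point x, -y, -z); pixel columns grow to the right and rows downward; lengths in m; the calibration is good to about 2 mm. A picture is of the moment at which its call begins. There is no depth.
- bot.sign_off(): hands the job in; it is judged then, once.
The state is a dict: "t": time; "joint_pos": joint angles; "qvel": joint speeds; "effort": joint torques, N m; "tcp_pos": TCP position; "tcp_rot": TCP orientation; "force": force on the tool from outside, world axes, zero at the start; "moment": the same for the moment, N m; "grip_width": finger opening in m; "gripper_force": force on a finger pad.
Only numpy, scipy, OpenCV 4.12 (cv2) and the standard library are available. Lean on these libraries where they do the work, as an engineer would, in place of code of your own. Each camera call takes 0.05 s, during which the arm holds its last target. There are 200 camera calls.

## Task

Close the open filter case with its flat cover that lies on the table: pinch the cover across its two long edges near the middle, lift it level, lay it flat on the case's tongue in line with the rails with its plain end toward them, and let go of it there. Then take it again by the raised rib at its rear end and slide it under the rails, fully home, until the sprung catch clicks up behind it. Leave the beaker, cork ring and wipes where they are.

Things in the scene. Friction and masses are not known exactly. Their poses are not given: they have to be found in the camera images.
- cover: Loose flat dark steel cover, 100 (x) x 64 (y) x 5 mm, about 110 g, flat on the table. Origin: centre of the underside; z up. +x: plain front end (last 8 mm only 58 mm wide). On top near the rear (-x) end a cross rib, 10 mm thick (along x), 36 mm wide (y), centred at x = -43 mm, rising 14 mm above the plate (19 mm above the underside). Start yaw within 1 rad of the case's.
- filter_case: Grey open case fixed to the table, 230 (x) x 84 mm, two white filters inside. Origin on the table at mid-length; z up. Cover slides along +x on a deck 26 mm high: at x -110..-26 a bare tongue 40 mm wide (fingers can straddle it); flared guides x -26..-8; rails x -8..112: guides 67 mm apart, lips over them 56 mm apart, gap under lips 6.5, lip tops 9 mm above the deck. End wall face x = 112.
- rib (a point): Centre of the top face of the cover's rib (cover x = -43 mm, 19 mm above the cover's underside). Axes as the cover's.
- landing (a point): Point on top of the case's tongue (26 mm above the table), at case x = -62 mm, y = 0: a good place for the cover's origin when laying it on the tongue (front end then in the flare, 4 mm short of the lips). Axes as the case's.
- seat (a point): Point on the case's deck at case x = 61 mm, y = 0: where the cover's origin is when it is home (x = 59 to 62 mm: a little slack). Axes as the case's.
- catch (a joint): Sprung steel catch mid-deck at case x = -4 to 9 mm, ramped toward the tongue. 0 = up (4 mm above the deck); grows to about 0.004 m while the cover rides over it; springs back to 0 behind the cover's rear end when that is home. Pushing the cover over it takes about 3 to 12 N.
- beaker: Clear glass beaker, 54 mm across, 68 mm high, behind the work; origin at the centre of its underside. To be left alone.
- ring: Cork ring, 80 mm across, 24 mm high, behind the work; origin at the centre of its underside. To be left alone.
- wipes: Folded white wipes, 62 x 102 x 11 mm, behind the work; origin at the centre of the underside. To be left alone.

How it is judged:
By the outcome, as a careful person would: the job done as asked, in the order asked, and still so for the second after the job is handed in, with the robot touching nothing.
It also fails if it takes over 56 s, if anything falls off the work surface, if the arm or the gripper's body presses on something with over 40 N, if the wrist force passes 120 N, or if a joint passes its speed limit or range.

## Working session

There is one attempt and no reset: what is moved stays moved. The work goes in short steps, Python scripts to look and compute and a shell command to move; the robot and the scene stay as the last step left them, time stands still between calls to the robot, and variables do not carry over. Pictures are saved under pics/ and viewed, at most 10 in all, crops included, and the job is handed in when it is done.

```bash
mkdir -p pics; ls
python3 - <<'E'
from station import bot
import cv2
for n in("top","side"):
    s=bot.snapshot(n); cv2.imwrite(f"pics/{n}0.png",s["frame"][:,:,::-1])
    print(n,{k:v for k,v in s.items() if k!="frame"})
s=bot.sense();print(s["t"],s["tcp_pos"],s["tcp_rot"],s["force"],s["grip_width"])
E
```

```text
pics
top {'fov_y': 57.496840057822546, 'cx': 319.30539861452104, 'cy': 203.4206488113095, 'xyz': array([ 0.51346185, -0.08651996,  1.01897379]), 'attitude': array([-0.00970935,  0.03073486,  0.71376911, -0.69963902])}
side {'fov_y': 57.03704646014142, 'cx': 321.3752874197885, 'cy': 206.53362174855428, 'xyz': array([0.56049139, 0.69489063, 0.71406218]), 'attitude': array([ 0.00387165,  0.41585289,  0.9093941 , -0.00733176])}
0.1 [0.19629489 0.53983855 0.2491714 ] [ 1.73509809e-01  9.84831708e-01 -8.96058681e-04 -2.23975320e-04] [0.02308667 0.74189195 0.30776932] 0.08544219071905852
```

View pics/top0.png

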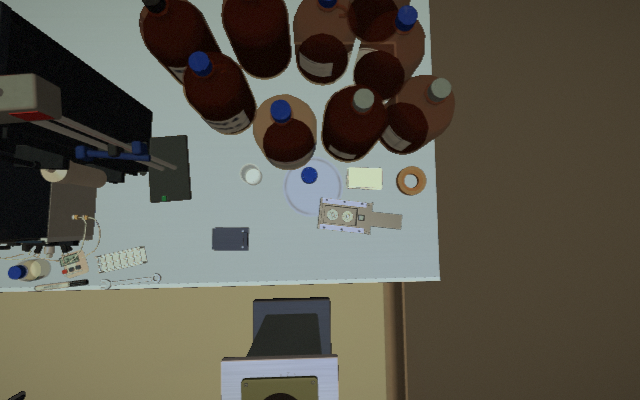

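View pics/side0.png

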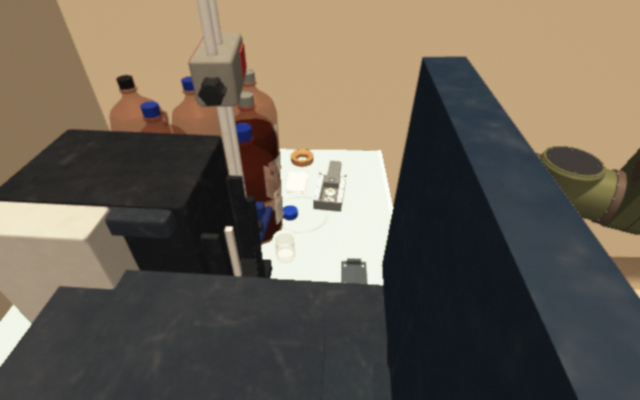

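The top view shows the cover at about (231,238) with its rib on the right, and the case at about (355,215) with its tongue on the right. I'll enlarge that area.

```bash
cat > h.py <<'E'
import numpy as np
from scipy.spatial.transform import Rotation as R
def ray(s,u,v):
    h=s["frame"].shape[0]; f=h/2/np.tan(np.radians(s["fov_y"])/2)
    return R.from_quat(s["attitude"]).apply([(u-s["cx"])/f,-(v-s["cy"])/f,-1])
def px2w(s,u,v,z):
    d=ray(s,u,v); return s["xyz"]+d*(z-s["xyz"][2])/d[2]
def w2px(s,p):
    h=s["frame"].shape[0]; f=h/2/np.tan(np.radians(s["fov_y"])/2)
    c=R.from_quat(s["attitude"]).inv().apply(np.array(p)-s["xyz"])
    return s["cx"]+f*c[0]/-c[2], s["cy"]-f*c[1]/-c[2]
E
python3 - <<'E'
import cv2
from h import *
from station import bot
s=bot.snapshot("top");im=s["frame"][:,:,::-1]
a=cv2.resize(im[190:250,300:412],None,fx=7,fy=7,interpolation=cv2.INTER_CUBIC)[:, :784]
b=cv2.resize(im[220:258,200:262],None,fx=4,fy=4,interpolation=cv2.INTER_CUBIC)
cv2.imwrite("pics/a.png",a)
c=cv2.resize(im[222:254,206:256],None,fx=12,fy=12,interpolation=cv2.INTER_CUBIC);cv2.imwrite("pics/b.png",c)
for n,u,v,z in[("cover",231,238,.005),("tongue end",402,220,.026),("case left",320,213,.035)]:print(n,px2w(s,u,v,z))
E
```

```text
cover [0.48058333 0.12781195 0.005     ]
tongue end [ 0.52020728 -0.34237328  0.026     ]
case left [ 0.54359053 -0.11772223  0.035     ]
```

View pics/a.png

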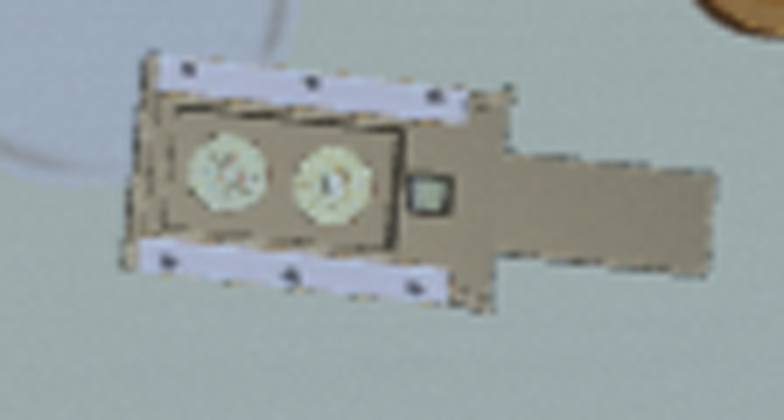

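View pics/b.png

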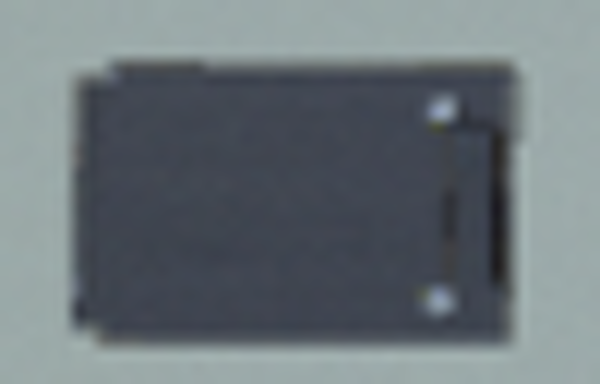

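Run:
```python
from h import *
from station import bot
s=bot.snapshot("top")
def A(U,V,z): return px2w(s,(U+.5)/7-.5+300,(V+.5)/7-.5+190,z)[:2]
def B(U,V,z): return px2w(s,(U+.5)/12-.5+206,(V+.5)/12-.5+222,z)[:2]
te=[A(716,172,.026),A(708,275,.026)]; tb=[A(508,153,.026),A(496,256,.026)]
li=[A(160,95,.035),A(465,122,.035),A(142,240,.035),A(448,268,.035)]
ct=A(430,195,.030); lw=[A(158,75,.035),A(140,256,.035)]
n=np.linalg.norm
print("tongue w",n(te[0]-te[1]),n(tb[0]-tb[1]),"len",n(te[0]-tb[0]),"lip gap",n(li[0]-li[2]),n(li[1]-li[3]))
for nm,p in[("te",sum(te)/2),("tb",sum(tb)/2),("lipL",(li[0]+li[2])/2),("lipR",(li[1]+li[3])/2),("catch",ct)]:print(nm,p)
tev=(li[0]+li[2])/2-sum(te)/2; print("yaw",np.arctan2(tev[1],tev[0]))
for a,b in[(te[1],tb[1]),(te[0],tb[0]),(li[1],li[0]),(li[3],li[2])]:print("edge yaw",np.arctan2(*(b-a)[::-1]))
# cover
c=[B(518,65,.005),B(512,342,.005),B(110,65,.005),B(95,340,.005),B(78,200,.005)]
print("cover w",n(c[0]-c[1]),"rear mid",(c[0]+c[1])/2,"front",c[4],"len",n((c[0]+c[1])/2-c[4]))
for a,b in[(c[0],c[2]),(c[1],c[3])]:print("cov yaw",np.arctan2(*(b-a)[::-1]))
st=bot.sense();print(R.from_quat(st["tcp_rot"]).as_matrix().round(3))
```

```text
tongue w 0.04042979469378913 0.040515839830342834 len 0.08214964904106009 lip gap 0.05638418102144836 0.056896916818551885
te [ 0.5161687  -0.34026639]
tb [ 0.52527902 -0.25793797]
lipL [ 0.54222722 -0.12078836]
lipR [ 0.5292286  -0.23881238]
catch [ 0.529469  -0.2292368]
yaw 1.452620058867761
edge yaw 1.4609506473196874
edge yaw 1.460216323939003
edge yaw 1.4632633432963065
edge yaw 1.4589427123700138
cover w 0.06337769867603978 rear mid [0.47822072 0.08002979] front [0.48114702 0.17956503] len 0.09957824541059147
cov yaw 1.5497613189433501
cov yaw 1.5431365792851328
[[-0.94   0.342 -0.001]
 [ 0.342  0.94  -0.001]
 [ 0.    -0.001 -1.   ]]
```

Run:
```python
import cv2
from h import *
from station import bot
s=bot.snapshot("top");d=bot.snapshot("side");w=bot.snapshot("wrist")
cv2.imwrite("pics/w.png",w["frame"][:,:,::-1])
for n,p in[("tcp",[.197,.54,.25]),("mid",[.34,.335,.2]),("base",[0,0,.1]),("cover",[.48,.13,.0]),("land",[.522,-.293,.026])]:print(n,np.round(w2px(s,p)),np.round(w2px(d,p)))
def tri(a,b):
    A=ray(s,*a);B=ray(d,*b);t=np.linalg.lstsq(np.c_[A,-B],d["xyz"]-s["xyz"],rcond=None)[0]
    return s["xyz"]+A*t[0],d["xyz"]+B*t[1]
print("cap",tri((309,175),(290,212)));print("beaker",px2w(s,252,176,.03)); print("flask",px2w(s,313,187,.03))
for t in[(200,63),(281,110),(364,98)]:print(px2w(s,*t,.25))
print("table left boxes",px2w(s,170,165,.05),px2w(s,75,215,.2))
```

```text
tcp [ -1. 389.] [635. 430.]
mid [117. 308.] [453. 302.]
base [277. 437.] [543. 214.]
cover [231. 238.] [353. 277.]
land [384. 220.] [333. 168.]
cap (array([ 0.65034674, -0.09009318,  0.01282232]), array([ 0.64894313, -0.09008067,  0.01263132]))
beaker [0.64788714 0.06471691 0.03      ]
flask [ 0.61494245 -0.10029064  0.03      ]
[0.86319783 0.13931964 0.25      ]
[ 0.75893001 -0.03208834  0.25      ]
[ 0.78318216 -0.21104664  0.25      ]
table left boxes [0.67812848 0.27736537 0.05      ] [0.54489187 0.42770738 0.2       ]
```

View pics/w.png

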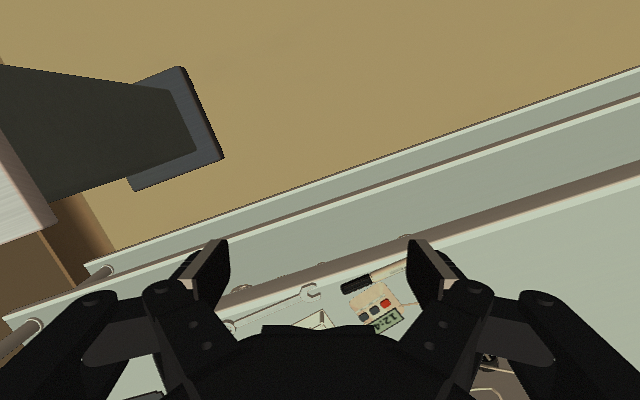

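The wrist view shows open floor and the table edge with small tools; nothing tall is near. The disc near the case triangulates to about 13 mm high, so the path is clear. The cover and case sizes agree with those given.

```bash
python3 -m handwheel '[[[0.0854,-0.02,-0.014,0,0],[0.0854,-0.037,-0.0266,0,0],[0.0854,-0.037,-0.0266,0,0],[0.0854,-0.037,-0.0266,0,0],[0.0854,-0.037,-0.0266,0,0],[0.0854,-0.037,-0.0266,0,0],[0.0854,-0.037,-0.0266,0,0],[0.0854,-0.037,-0.0266,0,0]]]'; python3 -m handwheel '[[[0.0854,-0.037,-0.0266,0,0],[0.0854,-0.037,-0.0266,0,0],[0.0854,-0.035,-0.026,0,0],[0.0854,-0.02,-0.014,0,0],[0.0854,0,0,0,0.14],[0.0854,0,0,0.02,0.14],[0.0854,0,0,0.02,0.14],[0.0854,0,0,0.02,0.14]]]'; python3 -m handwheel '[[[0.0854,0,0,0.02,0.14],[0.0854,0,0,0.02,0.14],[0.0854,0,0,0.02,0.14],[0.0854,0,0,0.01,0.14],[0.0854,0,0,0,0.126],[0.0854,0,0,0,0],[0.0854,0,0,0,0]]]'
cat >> h.py <<'E'
def rel(st,goal,yaw_y):
    "shift in tool axes to world goal, and turn about tool z to bring tool y to world angle yaw_y (mod pi)"
    M=R.from_quat(st["tcp_rot"]).as_matrix(); d=M.T@(np.array(goal)-st["tcp_pos"])
    t=-(yaw_y-np.arctan2(M[1,1],M[0,1])); t=(t+np.pi/2)%np.pi-np.pi/2
    return d.round(4),round(t,4)
E
python3 - <<'E'
from h import *
import cv2
from station import bot
st=bot.sense();print(st["t"],st["tcp_pos"],rel(st,[.4796,.126,.02],1.545+np.pi/2),R.from_quat(st["tcp_rot"]).as_matrix().round(3))
w=bot.snapshot("wrist");cv2.imwrite("pics/w2.png",w["frame"][:,:,::-1])
E
```

```text
t: 1.15
tcp_pos: [0.3911, 0.2553, 0.2503]
tcp_rot: [0.173, 0.985, 0.0, 0.0]
force: [-0.1, 0.3, 0.1]
grip_width: 0.0853
gripper_force: 0.0
t: 1.95
tcp_pos: [0.48, 0.125, 0.1896]
tcp_rot: [0.442, 0.897, 0.0, 0.0]
force: [-0.7, 0.8, -1.3]
grip_width: 0.0855
gripper_force: 0.0
t: 2.65
tcp_pos: [0.48, 0.1252, 0.1202]
tcp_rot: [0.715, 0.7, 0.0, 0.0]
force: [0.6, 0.5, 0.2]
grip_width: 0.0853
gripper_force: 0.0
2.65 [0.48000431 0.12524155 0.12018427] (array([ 0.0007, -0.0005,  0.1002]), np.float64(0.0047)) [[ 0.021  1.     0.001]
 [ 1.    -0.021  0.   ]
 [ 0.     0.001 -1.   ]]
```

View pics/w2.png

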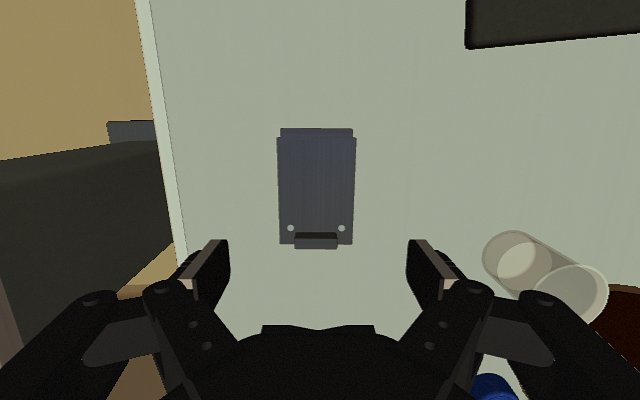

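The wrist view shows the cover centred between the fingers: front edge at row 128 (columns 281–352), rear corners at about (279,244) and (353,243), and long edges starting at about (277,138) and (356,138).

```bash
python3 - <<'E'
from h import *
from station import bot
w=bot.snapshot("wrist");st=bot.sense()
P=lambda u,v:px2w(w,u,v,.005)[:2]
f=P(316.5,128);fl,fr=P(277.5,138),P(356,138);rl,rr=P(279.5,244),P(353.5,243.5)
n=np.linalg.norm;r=(rl+rr)/2
print("widths",n(fl-fr),n(rl-rr),"len",n(f-r),"c",(f+r)/2,"yaw",np.arctan2(*(f-r)[::-1]),[np.arctan2(*(a-b)[::-1]) for a,b in((fl,rl),(fr,rr))])
c=(f+r)/2;print("tcp",st["tcp_pos"],w2px(w,[.4797,.1298,.005]))
E
python3 -m handwheel '[[[0.076,0.0005,-0.0004,0.03,0.004],[0.076,0,0,0.03,0],[0.076,0,0,0.015,0],[0.076,0,0,0.005,0],[0.076,0,0,0,0]]]'
```

```text
widths 0.06292993563749251 0.0654688390211529 len 0.10012326051398591 c [0.47945117 0.12984411] yaw 1.5479703324193568 [np.float64(1.5320277385594054), np.float64(1.5595056580925681)]
tcp [0.48005778 0.12527495 0.12037955] (np.float64(316.7965128013843), np.float64(189.02425619474306))
t: 3.25
tcp_pos: [0.4792, 0.1257, 0.0397]
tcp_rot: [0.717, 0.697, -0.0, -0.0]
force: [-0.6, 0.4, 0.9]
grip_width: 0.0761
gripper_force: 0.0
```

```bash
python3 -m handwheel '[[[0.076,0,0,0.008,0],[0.076,0,0,0.008,0],[0.076,0,0,0,0],[0.076,0,0,0,0]]]'; python3 -m handwheel '[[[0.076,0,0,0.002,0],[0.076,0,0,0.001,0],[0.076,0,0,0,0]]]';python3 -m handwheel '[[[0.076,0,0,0.001,0],[0.076,0,0,0.001,0],[0.076,0,0,0,0]]]'
```

```text
t: 3.65
tcp_pos: [0.4792, 0.1257, 0.024]
tcp_rot: [0.717, 0.697, -0.0, -0.0]
force: [0.0, -0.1, -0.1]
grip_width: 0.0759
gripper_force: 0.0
t: 3.95
tcp_pos: [0.4793, 0.1257, 0.021]
tcp_rot: [0.717, 0.697, 0.0, 0.0]
force: [0.5, -0.4, 0.3]
grip_width: 0.0761
gripper_force: 0.0
t: 4.25
tcp_pos: [0.4792, 0.1257, 0.0189]
tcp_rot: [0.717, 0.697, -0.0, -0.0]
force: [-1.1, 0.2, -0.1]
grip_width: 0.0758
gripper_force: 0.0
```

```bash
for i in 1 2 ; do python3 -m handwheel '[[[0.076,0,0,0.001,0],[0.076,0,0,0.001,0],[0.076,0,0,0,0]]]' | grep -E 'tcp_pos|force:'; done
```

```text
tcp_pos: [0.4792, 0.1257, 0.0169]
force: [-0.0, -0.4, 0.3]
gripper_force: 0.0
tcp_pos: [0.4792, 0.1257, 0.0149]
force: [0.0, 0.5, 1.7]
gripper_force: 0.0
```

```bash
python3 -m handwheel '[[[0.07,0,0,0,0],[0.07,0,0,0,0],[0.07,0,0,0,0]]]' | grep -E 'tcp_pos|force:|width'; python3 -m handwheel '[[[0.067,0,0,0,0],[0.067,0,0,0,0],[0.067,0,0,0,0]]]'| grep -E 'tcp_pos|force:|width'
```

```text
tcp_pos: [0.4793, 0.1257, 0.015]
force: [0.0, 0.4, -0.5]
grip_width: 0.07
gripper_force: 0.0
tcp_pos: [0.4793, 0.1257, 0.015]
force: [0.6, 0.1, -0.3]
grip_width: 0.067
gripper_force: 0.0
```

Run:
```python
import cv2
from station import bot
w=bot.snapshot("wrist");cv2.imwrite("pics/w3.png",w["frame"][:,:,::-1])
```

```text
(no output)
```

View pics/w3.png

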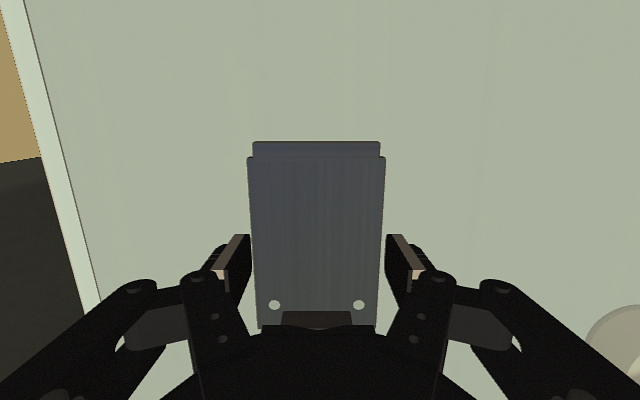

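The cover sits evenly between the pads, at columns 250–385 with the pads at rows 235–285. I'll close and lift.

```bash
python3 -m handwheel '[[[0.055,0,0,0,0],[0.055,0,0,0,0],[0.055,0,0,0,0],[0.055,0,0,0,0]]]'; python3 -m handwheel '[[[0.055,0,0,-0.005,0],[0.055,0,0,-0.02,0],[0.055,0,0,-0.04,0],[0.055,0,0,-0.02,0],[0.055,0,0,0,0]]]'
python3 - <<'E'
import cv2
from h import *
from station import bot
w=bot.snapshot("wrist");cv2.imwrite("pics/w4.png",w["frame"][:,:,::-1])
O=np.array([.529,-.2315]);y=1.459;u=np.array([np.cos(y),np.sin(y)])
print(rel(bot.sense(),[*(O-66*u/1000),.08],y+np.pi/2))
E
```

```text
t: 5.9
tcp_pos: [0.4793, 0.1257, 0.0159]
tcp_rot: [0.717, 0.697, 0.0, 0.0]
force: [-2.5, -0.9, 10.4]
grip_width: 0.0605
gripper_force: 62.5
t: 6.4
tcp_pos: [0.4816, 0.1261, 0.1028]
tcp_rot: [0.717, 0.697, 0.003, 0.002]
force: [0.5, -1.0, -1.0]
grip_width: 0.0607
gripper_force: 65.4
(array([-0.4217,  0.053 ,  0.0211]), np.float64(0.0838))
```

View pics/w4.png

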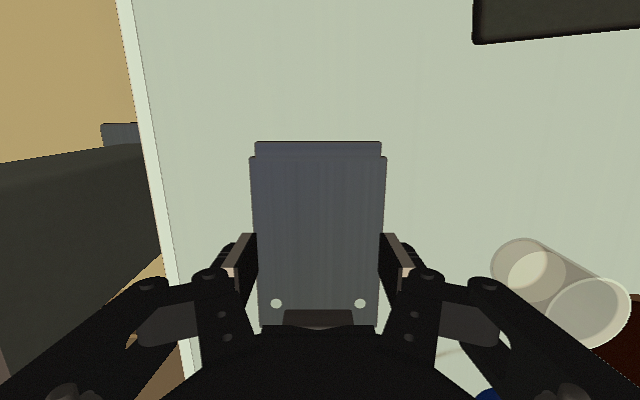

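The cover is held level at the middle. I'll carry it toward the case and look at the tongue on arrival.

```bash
python3 -m handwheel '[[[0.055,-0.015,0.002,0,0],[0.055,-0.03,0.004,0,0],[0.055,-0.036,0.0045,0,0],[0.055,-0.036,0.0045,0,0],[0.055,-0.036,0.0045,0,0],[0.055,-0.036,0.0045,0,0],[0.055,-0.036,0.0045,0,0],[0.055,-0.036,0.0045,0,0]]]' | head -2; python3 -m handwheel '[[[0.055,-0.036,0.0045,0,0],[0.055,-0.036,0.0045,0,0],[0.055,-0.036,0.0045,0,0],[0.055,-0.03,0.004,0,0],[0.055,-0.015,0.002,0,0.04],[0.055,-0.0077,0.001,0,0.0438],[0.055,0,0,0,0],[0.055,0,0,0,0]]]'
python3 - <<'E'
import cv2
from h import *
from station import bot
for n in("wrist","top"):
    w=bot.snapshot(n);im=w["frame"][:,:,::-1]
    if n=="wrist":
        cv2.imwrite("pics/w5.png",im)
        for z in(.026,.035):print(px2w(w,320,100,z))
        O=np.array([.529,-.2315]);y=1.459;u=np.array([np.cos(y),np.sin(y)]);v=np.array([-u[1],u[0]])
        for a,b,z in[(-8,28,.035),(-8,-28,.035),(112,28,.035),(112,-28,.035)]:print(a,b,np.round(w2px(w,[*(O+(a*u+b*v)/1000),z]),1))
print(rel(bot.sense(),[*(O-66*u/1000),.08],y+np.pi/2))
E
```

```text
t: 7.25
tcp_pos: [0.5036, -0.1371, 0.098]
t: 8.05
tcp_pos: [0.5198, -0.2961, 0.0988]
tcp_rot: [0.745, 0.667, -0.0, -0.002]
force: [0.2, 0.2, -0.6]
grip_width: 0.0605
gripper_force: 65.4
[ 0.52957846 -0.22225269  0.026     ]
[ 0.52948853 -0.22258475  0.035     ]
-8 28 [276.  128.4]
-8 -28 [365.6 128.3]
112 28 [ 267.3 -108.5]
112 -28 [ 375.4 -108.7]
(array([-0.001 ,  0.0017,  0.0194]), np.float64(0.001))
```

View pics/w5.png

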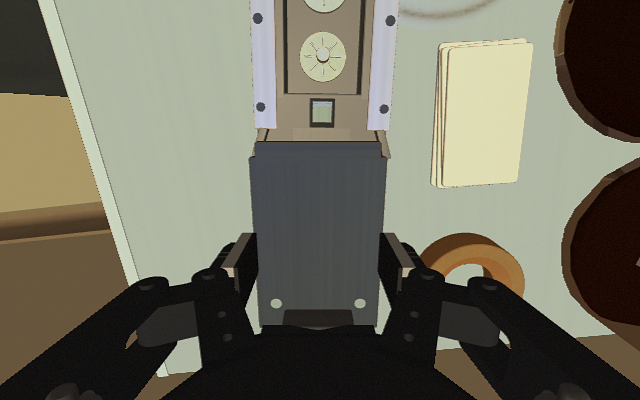

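The cover points straight at the rails. The lip inner edges are at about columns 275 and 368 near row 128, and the cover front is at row 143. I'll refine the lip edges numerically.

Run:
```python
import cv2
from h import *
from station import bot
w=bot.snapshot("wrist");st=bot.sense();im=w["frame"].astype(int)
hsv=cv2.cvtColor(w["frame"],cv2.COLOR_RGB2HSV)
M=R.from_quat(st["tcp_rot"]).as_matrix()
for v in(30,50,70,90,122):
    m=(im[v,:,2]>im[v,:,1]+8)&(im[v,:,2]>150)
    c=np.where(m)[0]; L=c[(c>230)&(c<300)];Rr=c[(c>340)&(c<410)]
    if not len(L) or not len(Rr): print(v,"none",im[v,265]);continue
    a=px2w(w,L.max()+.5,v,.035);b=px2w(w,Rr.min()-.5,v,.035);o1=px2w(w,L.min()-.5,v,.035);o2=px2w(w,Rr.max()+.5,v,.035)
    f=lambda p:(M.T@(p-st["tcp_pos"]))[:2].round(4)
    print(v,L.min(),L.max(),Rr.min(),Rr.max(),"gap",np.linalg.norm(a-b).round(4),"mid",f((a+b)/2),f((o1+o2)/2))
# lower end of strips
for col in(262,382):
    m=(im[:,col,2]>im[:,col,1]+8)&(im[:,col,2]>150);r=np.where(m[:145])[0].max();print(col,r,(M.T@(px2w(w,col,r+.5,.035)-st["tcp_pos"])).round(4))
# cover front edge & sides near front
g=cv2.cvtColor(w["frame"],cv2.COLOR_RGB2GRAY).astype(int);print(g[132:150,318]); print(g[200,244:262],g[200,376:394])
```

```text
30 251 272 374 380 gap 0.0583 mid [0.1127 0.003 ] [ 0.1127 -0.0013]
50 252 273 372 383 gap 0.0575 mid [0.1021 0.0028] [ 1.021e-01 -1.000e-04]
70 253 273 371 382 gap 0.0578 mid [0.0912 0.0025] [ 0.0912 -0.0002]
90 253 274 370 381 gap 0.0576 mid [0.0799 0.0026] [ 0.0799 -0.0005]
122 255 274 368 384 gap 0.058 mid [0.061 0.002] [0.061  0.0011]
262 127 [ 0.0577 -0.0349  0.0648]
382 129 [0.0564 0.0403 0.0647]
[146 145 145 145 145 142 143 142 150  25  75  73  74  72  72  72  71  75]
[177 179 179 180 180 181 188 113  72  72  75  73  74  74  75  77  76  75] [ 77  77  76  75  77  75  77  70  83 174 181 178 180 179 179 179 179 179]
```

Run:
```python
from h import *
from station import bot
w=bot.snapshot("wrist");st=bot.sense();M=R.from_quat(st["tcp_rot"]).as_matrix()
z=st["tcp_pos"][2]-.011
f=lambda u,v:(M.T@(px2w(w,u,v,z)-st["tcp_pos"])).round(4)
print("cover L",f(251,200),"R",f(384.5,200),"front",f(318,141))
```

```text
cover L [ 0.0265 -0.0321  0.011 ] R [0.0265 0.032  0.011 ] front [0.0545 0.0001 0.011 ]
```

```bash
python3 -m handwheel '[[[0.055,-0.0012,0.0018,0.005,0.005],[0.055,0,0,0.015,0],[0.055,0,0,0.015,0],[0.055,0,0,0.01,0],[0.055,0,0,0.004,0],[0.055,0,0,0,0],[0.055,0,0,0,0]]]'; python3 -m handwheel '[[[0.055,0,0,0.003,0],[0.055,0,0,0.002,0],[0.055,0,0,0,0]]]'
python3 - <<'E'
from h import *
from station import bot
O=np.array([.529,-.2315]);y=1.459;u=np.array([np.cos(y),np.sin(y)])
print(rel(bot.sense(),[*(O-66*u/1000),.042],y+np.pi/2))
E
```

```text
t: 8.95
tcp_pos: [0.5227, -0.2989, 0.0513]
tcp_rot: [0.747, 0.665, 0.0, 0.0]
force: [0.1, 0.1, -1.1]
grip_width: 0.0605
gripper_force: 65.4
t: 9.25
tcp_pos: [0.5223, -0.2987, 0.046]
tcp_rot: [0.747, 0.665, -0.0, -0.0]
force: [-0.4, -0.1, -1.0]
grip_width: 0.0604
gripper_force: 65.4
(array([ 0.0015, -0.0008,  0.004 ]), np.float64(-0.0051))
```

```bash
for i in 1 2 3; do python3 -m handwheel '[[[0.055,0,0,0.001,0],[0.055,0,0,0.0005,0],[0.055,0,0,0,0]]]'| grep -E 'tcp_pos|^force:'; done
```

```text
tcp_pos: [0.5223, -0.2987, 0.0445]
force: [-0.2, 0.7, -0.3]
tcp_pos: [0.5222, -0.2987, 0.0429]
force: [0.5, 0.4, -1.2]
tcp_pos: [0.5224, -0.2988, 0.0421]
force: [-1.3, 0.2, 3.8]
```

```bash
python3 -m handwheel '[[[0.066,0,0,0,0],[0.068,0,0,0,0],[0.076,0,0,0,0],[0.076,0,0,0,0],[0.076,0,0,0,0]]]'| grep -E 'tcp_pos|force:|width'; python3 -m handwheel '[[[0.076,0,0,-0.003,0],[0.076,0,0,-0.01,0],[0.076,0,0,-0.02,0],[0.076,0,0,-0.025,0],[0.076,0,0,-0.012,0],[0.076,0,0,0,0],[0.076,0,0,0,0]]]'
python3 - <<'E'
import cv2
from h import *
from station import bot
w=bot.snapshot("wrist");cv2.imwrite("pics/w6.png",w["frame"][:,:,::-1])
d=bot.snapshot("top");c=cv2.resize(d["frame"][190:250,300:412,::-1],None,fx=7,fy=7,interpolation=cv2.INTER_CUBIC)
cv2.imwrite("pics/t6.png",np.vstack([cv2.resize(w["frame"][:,120:520,::-1],None,fx=1,fy=1)[:, :400],]) )
E
```

```text
tcp_pos: [0.5223, -0.2988, 0.0414]
force: [-0.1, 1.0, -0.2]
grip_width: 0.0761
gripper_force: 0.0
t: 11.35
tcp_pos: [0.5222, -0.2987, 0.1116]
tcp_rot: [0.747, 0.665, 0.0, 0.0]
force: [-0.6, -0.2, 0.4]
grip_width: 0.0755
gripper_force: 0.0
```

View pics/w6.png

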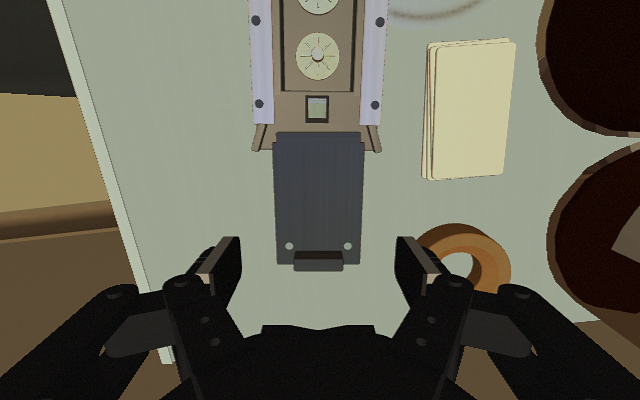

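The cover lies straight on the tongue, centred in the flare: front at row 133, rear edge at row 264, sides at columns 273/364 at row 145, and the rib at (318,262). Next I'll work out the grasp on the rib.

Run:
```python
from h import *
from station import bot
w=bot.snapshot("wrist");st=bot.sense();M=R.from_quat(st["tcp_rot"]).as_matrix()
P=lambda u,v,z=.031:px2w(w,u,v,z)
f=lambda p:(M.T@(p-st["tcp_pos"]))[:2].round(4)
print("front",f(P(318.5,133)),"L/R front",f(P(273,145)),f(P(364,145)),"rear",f(P(277,264)),f(P(360,264)))
print("rib top L/R",f(P(294,265,.045)),f(P(343.5,265,.045)))
print("lip L/R inner at -8",f(P(274,124,.035)),f(P(366,124,.035)), "top122")
g=w["frame"].astype(int).sum(2)//3
print(g[240:285,318])
print(st["joint_pos"])
```

```text
front [0.0532 0.0008] L/R front [ 0.0451 -0.0305] [0.0451 0.032 ] rear [-0.0456 -0.0311] [-0.0456  0.0327]
rib top L/R [-0.0387 -0.0168] [-0.0387  0.0187]
lip L/R inner at -8 [ 0.0593 -0.0287] [0.0593 0.0321] top122
[ 65  67  66  66  66  66  65  65  65  65  67  68  21  27  26  25  28  27
  24  27  42  59  61  62  62  60  63  62  63  63  63  64  77 161 156 155
 154 154 156 153 156 154 154 154 155]
[-5.89741437e-01  4.74644440e-01  1.62475946e+00 -9.56416647e-06
  1.04453986e+00 -4.72902639e-01]
```

```bash
python3 -m handwheel '[[[0.036,-0.02,0.001,0,0],[0.036,-0.0195,0,0,0],[0.036,0,0,0,0.14],[0.036,0,0,0,0.14],[0.036,0,0,0,0.14],[0.036,0,0,0,0.14],[0.036,0,0,0,0.14],[0.036,0,0,0,0.14]]]'|head -2; python3 -m handwheel '[[[0.036,0,0,0,0.14],[0.036,0,0,0,0.14],[0.036,0,0,0.005,0.14],[0.036,0,0,0.01,0.14],[0.036,0,0,0.01,0.14],[0.036,0,0,0.005,0.0308],[0.036,0,0,0,0],[0.036,0,0,0,0]]]'
python3 - <<'E'
from h import *
from station import bot
st=bot.sense();print(R.from_quat(st["tcp_rot"]).as_matrix().round(4))
old=R.from_quat([0.747,0.665,0,0]).as_matrix();goal=np.array([.5222,-.2987,.052])+old@np.array([-.0395,.001,0]);a=np.arctan2(old[1,0],old[0,0])
print(goal,a,rel(st,goal,a))
E
```

```text
t: 12.3
tcp_pos: [0.5184, -0.34, 0.111]
t: 13.1
tcp_pos: [0.5185, -0.3393, 0.0811]
tcp_rot: [0.998, -0.058, -0.0, 0.0]
force: [-0.3, -0.1, 0.6]
grip_width: 0.0359
gripper_force: 0.0
[[ 9.932e-01 -1.165e-01 -4.000e-04]
 [-1.165e-01 -9.932e-01  0.000e+00]
 [-3.000e-04  0.000e+00 -1.000e+00]]
[ 0.51862088 -0.33805022  0.052     ] 1.45477932527685 (array([-0.0001, -0.0012,  0.0291]), np.float64(-0.0007))
```

```bash
python3 -m handwheel '[[[0.036,0,-0.001,0.008,0],[0.036,0,0,0.01,0],[0.036,0,0,0.006,0],[0.036,0,0,0,0]]]'|grep -E 'tcp_pos|^force:';python3 -m handwheel '[[[0.036,0,0,0.003,0],[0.036,0,0,0.002,0],[0.036,0,0,0,0]]]'|grep -E 'tcp_pos|^force:'; python3 -m handwheel '[[[0.018,0,0,0,0],[0.018,0,0,0,0],[0.014,0,0,0,0],[0.014,0,0,0,0]]]'; python3 -m handwheel '[[[0.003,0,0,0,0],[0.003,0,0,0,0],[0.003,0,0,0,0],[0.003,0,0,0,0]]]'
```

```text
tcp_pos: [0.518, -0.3364, 0.056]
force: [0.1, 0.7, -0.1]
tcp_pos: [0.5188, -0.337, 0.0524]
force: [-0.2, 0.4, -0.5]
t: 14.2
tcp_pos: [0.5189, -0.3371, 0.0527]
tcp_rot: [0.998, -0.058, 0.0, 0.0]
force: [-0.8, -0.0, -0.6]
grip_width: 0.0141
gripper_force: 0.0
t: 14.6
tcp_pos: [0.519, -0.3372, 0.0529]
tcp_rot: [0.998, -0.058, 0.0, 0.0]
force: [-0.0, -0.0, 4.4]
grip_width: 0.0081
gripper_force: 61.7
```

```bash
python3 -m handwheel '[[[0.003,0,0,-0.0007,0],[0.003,0,0,0,0]]]'|grep -E 'tcp_pos|^force:|width'; python3 -m handwheel '[[[0.003,0,-0.003,0,0],[0.003,0,-0.004,0,0],[0.003,0,-0.004,0,0],[0.003,0,0,0,0]]]'|grep -E 'tcp_pos|^force:|width';  python3 -m handwheel '[[[0.003,0,-0.004,0,0],[0.003,0,-0.005,0,0],[0.003,0,-0.005,0,0],[0.003,0,0,0,0]]]'|grep -E 'tcp_|^force:|width'
```

```text
tcp_pos: [0.5187, -0.337, 0.0529]
force: [-0.2, -1.0, -0.8]
grip_width: 0.0083
tcp_pos: [0.5201, -0.3254, 0.0532]
force: [0.5, 0.2, 1.5]
grip_width: 0.0082
tcp_pos: [0.5219, -0.3114, 0.0534]
tcp_rot: [0.998, -0.058, 0.0, -0.0]
force: [0.3, 0.3, 0.8]
grip_width: 0.008
```

```bash
for i in 1 2; do python3 -m handwheel '[[[0.003,0,-0.005,0,0],[0.003,0,-0.006,0,0],[0.003,0,-0.006,0,0]]]'|grep -E 'tcp_pos|^force:|width';done
python3 - <<'E'
from h import *
from station import bot
d=bot.snapshot("top");st=bot.sense();g=d["frame"].astype(int)
O=np.array([.529,-.2315]);y=1.459;u=np.array([np.cos(y),np.sin(y)]);v=np.array([-u[1],u[0]])
print("tcp in case",(u@(st["tcp_pos"][:2]-O)).round(4),(v@(st["tcp_pos"][:2]-O)).round(4))
for b in(0,20,31):
  for z in (.032,):
    print(b,[(a,int(g[int(round(q[1])),int(round(q[0]))].sum()//3)) for a in range(-110,115,8) for q in[w2px(d,[*(O+(a*u+b*v)/1000),z])]])
E
```

```text
tcp_pos: [0.5237, -0.2948, 0.0532]
force: [-1.0, -1.7, 1.5]
grip_width: 0.0077
tcp_pos: [0.5258, -0.278, 0.0532]
force: [-0.8, -2.2, 1.7]
grip_width: 0.0079
tcp in case -0.0455 -0.0018
0 [(-110, 62), (-102, 68), (-94, 42), (-86, 67), (-78, 37), (-70, 28), (-62, 27), (-54, 30), (-46, 30), (-38, 15), (-30, 23), (-22, 37), (-14, 62), (-6, 38), (2, 27), (10, 77), (18, 77), (26, 77), (34, 77), (42, 77), (50, 158), (58, 148), (66, 125), (74, 184), (82, 184), (90, 188), (98, 152), (106, 147), (114, 135)]
20 [(-110, 41), (-102, 53), (-94, 67), (-86, 56), (-78, 68), (-70, 32), (-62, 26), (-54, 29), (-46, 27), (-38, 57), (-30, 78), (-22, 78), (-14, 76), (-6, 77), (2, 79), (10, 76), (18, 79), (26, 76), (34, 75), (42, 77), (50, 134), (58, 144), (66, 146), (74, 143), (82, 145), (90, 149), (98, 116), (106, 139), (114, 144)]
31 [(-110, 47), (-102, 34), (-94, 68), (-86, 38), (-78, 69), (-70, 63), (-62, 26), (-54, 28), (-46, 27), (-38, 27), (-30, 139), (-22, 134), (-14, 94), (-6, 184), (2, 195), (10, 194), (18, 195), (26, 194), (34, 193), (42, 195), (50, 195), (58, 195), (66, 196), (74, 197), (82, 196), (90, 196), (98, 194), (106, 196), (114, 169)]
```

The cover is under the lips: they show white over it, and its front is at case x ≈ 47. I'll keep sliding.

```bash
for i in 1 2 3; do python3 -m handwheel '[[[0.003,0,-0.005,0,0],[0.003,0,-0.006,0,0],[0.003,0,-0.006,0,0]]]'|grep -E 'tcp_pos|^force:|width';done
```

```text
tcp_pos: [0.5278, -0.2613, 0.0532]
force: [0.1, -1.2, 0.6]
grip_width: 0.0082
tcp_pos: [0.5297, -0.2443, 0.0532]
force: [0.1, -1.7, 1.1]
grip_width: 0.008
tcp_pos: [0.5317, -0.2274, 0.0532]
force: [0.3, -1.2, 0.4]
grip_width: 0.0076
```

```bash
python3 -m handwheel '[[[0.003,0,-0.004,0,0],[0.003,0,-0.003,0,0],[0.003,0,-0.002,0,0],[0.003,0,0,0,0]]]'|grep -E 'tcp_pos|^force:|width'; for i in 1 2 3; do python3 -m handwheel '[[[0.003,0,-0.001,0,0],[0.003,0,0,0,0]]]'|grep -E 'tcp_pos|^force:|width';done
```

```text
tcp_pos: [0.5327, -0.2185, 0.0532]
force: [0.3, 0.4, 0.8]
grip_width: 0.0077
tcp_pos: [0.5329, -0.218, 0.0532]
force: [0.3, -1.1, 0.7]
grip_width: 0.0081
tcp_pos: [0.533, -0.217, 0.0532]
force: [-0.3, -0.8, 1.1]
grip_width: 0.0084
tcp_pos: [0.5327, -0.2154, 0.0529]
force: [0.5, -0.5, 0.0]
grip_width: 0.0078
```

```bash
for i in 1 2 3 4; do python3 -m handwheel '[[[0.003,0,-0.0007,0,0],[0.003,0,0,0,0]]]'|grep -E 'tcp_pos|^force:';done
```

```text
tcp_pos: [0.5328, -0.2148, 0.0529]
force: [0.0, 0.0, -0.5]
tcp_pos: [0.533, -0.2143, 0.053]
force: [-0.3, -0.8, 0.1]
tcp_pos: [0.5332, -0.2137, 0.0532]
force: [0.0, -0.7, -1.3]
tcp_pos: [0.5334, -0.2135, 0.0533]
force: [-1.2, -1.3, -0.4]
```

```bash
for i in 1 2 3; do python3 -m handwheel '[[[0.003,0,-0.0007,0,0],[0.003,0,0,0,0]]]'|grep -E 'tcp_pos|^force:';done
```

```text
tcp_pos: [0.5333, -0.2133, 0.0533]
force: [-1.3, -4.2, -0.6]
tcp_pos: [0.5334, -0.2132, 0.0534]
force: [-2.0, -5.8, -0.4]
tcp_pos: [0.5335, -0.2132, 0.0535]
force: [-2.6, -8.1, 0.1]
```

Stopped firmly against the end wall. I'll check that the catch blocks a gentle pull back.

```bash
for i in 1 2 3 4; do python3 -m handwheel '[[[0.003,0,0.0012,0,0],[0.003,0,0,0,0]]]'|grep -E 'tcp_pos|^force:';done
```

```text
tcp_pos: [0.5334, -0.2133, 0.0534]
force: [-1.9, -5.7, 0.8]
tcp_pos: [0.5333, -0.2134, 0.0532]
force: [-0.5, -2.3, -1.0]
tcp_pos: [0.5333, -0.2141, 0.0531]
force: [0.1, -0.4, -0.5]
tcp_pos: [0.5331, -0.2156, 0.0532]
force: [-0.3, -0.6, -0.3]
```

```bash
for i in 1 2 3; do python3 -m handwheel '[[[0.003,0,0.0007,0,0],[0.003,0,0,0,0]]]'|grep -E 'tcp_pos|^force:';done
```

```text
tcp_pos: [0.533, -0.2162, 0.0532]
force: [0.5, 1.1, -1.7]
tcp_pos: [0.533, -0.2164, 0.0532]
force: [1.1, 5.4, -1.2]
tcp_pos: [0.5329, -0.2165, 0.0531]
force: [1.7, 7.2, 0.9]
```

The catch holds: there is only 3 mm of slack, as specified. I'll ease forward into the slack, release and retreat.

```bash
python3 -m handwheel '[[[0.003,0,-0.0015,0,0],[0.003,0,-0.002,0,0],[0.003,0,0,0,0]]]'|grep -E 'tcp_pos|^force:'; python3 -m handwheel '[[[0.014,0,0,0,0],[0.024,0,0,0,0],[0.03,0,0,0,0],[0.03,0,0,0,0],[0.03,0,0,-0.003,0]]]'|grep -E 'tcp_pos|^force:|width'; python3 -m handwheel '[[[0.03,0,0,-0.01,0],[0.03,0,0,-0.025,0],[0.03,0,0,-0.035,0],[0.03,0,0,-0.035,0],[0.03,0,0,-0.02,0],[0.03,0,0,0,0],[0.03,0,0,0,0],[0.03,0,0,0,0]]]'
python3 - <<'E'
from h import *
import cv2
from station import bot
w=bot.snapshot("wrist");cv2.imwrite("pics/end.png",w["frame"][:,:,::-1]);g=w["frame"].astype(int)
O=np.array([.5305,-.2315]);y=1.459;u=np.array([np.cos(y),np.sin(y)]);v=np.array([-u[1],u[0]])
for b in(0,22):print(b,[(a,int(g[r,c].sum()//3)) for a in range(-60,118,5) for c,r in[np.round(w2px(w,[*(O+(a*u+b*v)/1000),.031])).astype(int)] if 0<=r<400 and 0<=c<640])
E
```

```text
tcp_pos: [0.5332, -0.2148, 0.0533]
force: [0.7, 0.9, -1.6]
tcp_pos: [0.5329, -0.2144, 0.056]
force: [-0.1, 0.4, -0.9]
grip_width: 0.0298
t: 22.55
tcp_pos: [0.5322, -0.214, 0.1802]
tcp_rot: [0.998, -0.058, -0.001, -0.0]
force: [0.9, 0.1, -0.2]
grip_width: 0.0301
gripper_force: 0.0
0 [(-60, 110), (-55, 111), (-50, 113), (-45, 113), (-40, 115), (-35, 117), (-30, 117), (-25, 117), (-20, 117), (-15, 118), (-10, 118), (-5, 55), (0, 142), (5, 145), (10, 36), (15, 67), (20, 66), (25, 70), (30, 69), (35, 69), (40, 71), (45, 68), (50, 68), (55, 68), (60, 68), (65, 68), (70, 67), (75, 67), (80, 67), (85, 65), (90, 66), (95, 66), (100, 66), (105, 67), (110, 85), (115, 113)]
22 [(-60, 159), (-55, 160), (-50, 159), (-45, 159), (-40, 160), (-35, 159), (-30, 160), (-25, 101), (-20, 113), (-15, 113), (-10, 115), (-5, 114), (0, 115), (5, 114), (10, 71), (15, 61), (20, 58), (25, 153), (30, 64), (35, 68), (40, 68), (45, 67), (50, 65), (55, 67), (60, 67), (65, 67), (70, 66), (75, 66), (80, 66), (85, 67), (90, 67), (95, 66), (100, 65), (105, 67), (110, 84), (115, 115)]
```

Cover spans case x ≈ 10–111 and the catch is exposed behind it (bright at 0–5), so it's home and the robot is clear.

```bash
python3 -c "
from station import bot
print(bot.sign_off())"
```

```text
the job is handed in; nothing more can be done
None
```

The cover is fully home under the rails and the catch holds it: a gentle pull back stopped after about 3 mm, matching the given slack. The gripper is clear and the job was handed in at about 22.6 s, with the beaker, ring and wipes untouched; the judge's verdict wasn't shown.

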